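Tip the line-up tray so the converter modules form one row at the fence

TASK

Lay the stray converter module, pins up and long side along the fence like the others, in the gap in the middle of the line-up tray, where it has a clear run to the fence. Then raise the tray by its handle so that it tips towards the fence and all five modules slide down into a single row, long sides flush against it, and set the tray flat on the bench again and let go. Line the modules up by tipping only, do not touch the four that already lie in the tray, and leave the other things on the bench where they are.

Things in the scene. Friction and masses are not known exactly. Their poses are not given: they have to be found in the camera images.
- tray: line-up tray of thin stainless sheet, about 0.5 kg, 250 mm long (y) x 164 mm deep (x) without handle. Loose. Origin: middle of the footprint, at bench height when flat; z normal to the floor, whose top is at z = 6 mm. Fence on the +x side, away from the robot; handle on the -x side, nearer the robot. Other three sides: lips 12 mm high, inner faces x = -80, y = -123 and 123 mm.
- fence_face (a point): middle of the foot of the fence's inner face (tray x = 66 mm, z = 6 mm); axes as the tray's. The fence is a square aluminium bar along the tray's whole +x side, 16 mm high. A module with its long side flush against it has its origin at x = -10 mm here. Sheet, fence and modules are smooth: modules slide once the tray tilts 11 to 17 degrees; about 30 degrees brings them all home.
- pivot_edge (a point): middle of the outer lower edge of the rubber strip under the fence (tray x = 79 mm, z = 0), which grips the bench; the tray pivots on this edge when it is raised by the handle. Axes as the tray's.
- grip_bar (a point): middle of the handle's round grip: black sleeve 12 mm in diameter, 96 mm long along the tray's y, 42 mm above the bench and 42 mm outside the lip (tray x = -124, z = 42 mm), on two bent rods at its ends. Axes as the tray's. Free all round: 36 mm to bench and lip. Pinched lightly (about 10 N) it turns between the fingers, so they can stay upright while the tray tips.
- module_stray: converter module: dark metal block 20 mm (x) x 32 mm (y) x 11 mm, 18 g, lying with its six thin brass pins (5 mm) up. Origin: centre of its underside; z up through the pin face. This one lies on the bare bench, left of the tray.
- module_a: converter module: dark metal block 20 mm (x) x 32 mm (y) x 11 mm, 18 g, lying with its six thin brass pins (5 mm) up. Origin: centre of its underside; z up through the pin face. At the start on the tray's floor at the tray's -y end (y -104 to -96 mm), its centre 40 to 115 mm short of the fence, long side within 0.35 rad of the fence's direction.
- module_b: converter module: dark metal block 20 mm (x) x 32 mm (y) x 11 mm, 18 g, lying with its six thin brass pins (5 mm) up. Origin: centre of its underside; z up through the pin face. At the start on the tray's floor second from the -y end (y -57 to -49 mm), its centre 40 to 115 mm short of the fence, long side within 0.35 rad of the fence's direction.
- module_c: converter module: dark metal block 20 mm (x) x 32 mm (y) x 11 mm, 18 g, lying with its six thin brass pins (5 mm) up. Origin: centre of its underside; z up through the pin face. At the start on the tray's floor third from the -y end (y 49 to 57 mm), its centre 40 to 115 mm short of the fence, long side within 0.35 rad of the fence's direction.
- module_d: converter module: dark metal block 20 mm (x) x 32 mm (y) x 11 mm, 18 g, lying with its six thin brass pins (5 mm) up. Origin: centre of its underside; z up through the pin face. At the start on the tray's floor at the tray's +y end (y 96 to 104 mm), its centre 40 to 115 mm short of the fence, long side within 0.35 rad of the fence's direction.
- phone_open_b: opened phone, 148 x 71 x 8 mm, lying on the brown mat (2.6 mm thick) right of the tray; a bystander. Origin: centre of its underside.
- screwdriver_yellow: small screwdriver with a yellow handle, 127 mm long, 15 mm tall, lying lengthwise away from the robot between the stray module and the tray; a bystander. Origin: about the middle of its underside.
- screw_dish: round metal dish, 65 mm across, 14 mm tall, on the mat's edge, beyond and right of the tray; a bystander. Origin: centre of its underside.
- solder_reel: reel of solder wire, about 77 x 57 mm and 32 mm tall, on the far side of the board clamp; a bystander. Origin: centre of its underside.

How it is judged:
By the outcome, as a careful person would: the job done as asked, in the order asked, and still so for the second after the job is handed in, with the robot touching nothing.
It also fails if it takes over 64 s, if anything falls off the work surface, if the arm or the gripper's body presses on something with over 40 N, if the wrist force passes 120 N, or if a joint passes its speed limit or range.

ROBOT

A 6-joint arm with a two-finger parallel gripper is mounted at the origin on a cart in front of the work surface, level with it; the furniture and walls round the work are solid. World frame = base frame: x ahead of the robot, y to its left, z up, the work surface at z = 0. Lengths are in m, angles in degrees, forces in N, time in s.
With the tool pointing down it reaches from about 0.275 to 0.825 m from the base axis. Payload 5.2 kg.
Tool frame: the origin (TCP) lies on the centre line of the jaws, within the pads' length; the fingertips stand manip.nose_length ahead of it and the grasp point (between the pads) is the TCP (manip.nose_length is the distance from the TCP to the fingertips, in m); z points along the fingers, y is the line along which they close (so a half turn about z gives the same grasp; the last joint's range is limited). The gripper opens to 93 mm and grips with 3 to 60 N. Pads are 15 mm wide; open, the fingers measure 128 mm over their backs; the gripper's body (75 mm by 188 mm) begins 65 mm behind the grasp point.
Start: joints at [-79.687, 14.817, 87.949, -0, 77.235, -11.62], TCP at [0.205, -0.51, 0.238] pointing down, gripper open.
Joint ranges: [-179.93, 179.93], [-52.35, 119.4], [10.71, 147.94], [-69.91, 249.91], [12.55, 155.21], [-178.61, 178.61]. Speed limits (degrees/s): [147.25, 147.25, 180, 180, 180, 180].

INTERFACE

Orientations are given as [roll, pitch, yaw] about the fixed x, y, z axes, in that order (R = Rz(yaw) Ry(pitch) Rx(roll)).
In Python, from station import manip gives the robot as it stands. The module is installed in compiled form; this text tells all that it offers.
- The arm moves only by the tool servo_tool, never from a script. Its argument "moves" is a list of rows, each a list of 3 entries, a list of its own where there are three numbers: the opening, from 0 (shut) to 1 (fully open), then the shift along the tool's x, y, z in m, then the turn, a rotation vector about the tool's x, y, z in degrees. A call has 1 to 12 rows; each row is the pose to reach, as a shift and turn from the pose commanded when the call began, along the tool's axes at that moment; what a row does not reach only later rows make up. A row lasts 1/12 s, in which the tool goes at most 41.7 mm and 7.16 degrees, less where a joint would pass 70% of its speed; a pose out of reach is approached as far as the arm can. A call with a gripper value outside its range is refused whole. The fingers move at their own pace and stop on an object; "newtons" is the grip in N (left out, the last holds). Time passes only in rows, so rows that repeat a pose let the fingers close. It gives the time, the measured TCP pose, the force, the opening and the grip force at its end, in the units of the state.
- manip.state(): the state, without advancing time (a new reading comes with each control period).
- manip.read_camera(name): name is "side" or "top" or "wrist"; returns a dict with "color" (384x512x3 uint8, red, green, blue), "K" (3x3 intrinsics, pixels), "world_from_camera" (4x4, takes a point from camera to world coordinates). Camera axes: x right, y up, looking along -z (the intrinsics and any distortion apply to the point x, -y, -z); pixel columns grow to the right and rows downward; lengths in m; the calibration is good to about 2 mm. A picture is of the moment at which its call begins. There is no depth.
- manip.finish_job(): hands the job in; it is judged then, once.
The state is a dict: "clock": time; "q": joint angles; "qvel": joint speeds; "joint_efforts": joint torques, N m; "ee_pos": TCP position; "tcp_rot": TCP orientation; "ft_force": force on the tool from outside, world axes, zero at the start; "torque": the same for the moment, N m; "opening": finger opening in m; "grasp_force": force on a finger pad.
Only numpy, scipy, OpenCV 4.12 (cv2) and the standard library are available. Lean on these libraries where they do the work, as an engineer would, in place of code of your own. Each camera call takes 0.05 s, during which the arm holds its last target. There are 200 camera calls.

## Working session

There is one attempt and no reset: what is moved stays moved. The work goes in short steps, Python scripts to look and compute and a tool call to move; the robot and the scene stay as the last step left them, time stands still between calls to the robot, and variables do not carry over. Pictures are saved under pics/ and viewed, at most 10 in all, crops included, and the job is handed in when it is done.

Besides the shell and the picture viewer there is one more tool, called after "Request:" as name(argument=value, ...) on one line, values as JSON. servo_tool: Moves the arm, as the interface text tells. Its arguments: {"type":"object","properties":{"moves":{"type":"array","items":{"type":"array"}},"newtons":{"type":"number"}},"required":["moves"]}

```bash
mkdir -p pics; cat > h.py <<'E'
import numpy as np, cv2
from station import manip
from scipy.spatial.transform import Rotation as R
def cam(n,save=None):
    c=manip.read_camera(n)
    if save: cv2.imwrite('pics/'+save,cv2.cvtColor(c['color'],cv2.COLOR_RGB2BGR))
    return c
def ray(c,u,v):
    d=np.linalg.inv(c['K'])@[u,v,1]; d=np.array([d[0],-d[1],-d[2]])
    T=np.array(c['world_from_camera']); return T[:3,3],T[:3,:3]@d
def onz(c,u,v,z):
    o,d=ray(c,u,v); return o+d*(z-o[2])/d[2]
def two(r1,r2):
    (o1,d1),(o2,d2)=r1,r2
    s=np.linalg.lstsq(np.c_[d1,-d2],o2-o1,rcond=None)[0]
    a,b=o1+d1*s[0],o2+d2*s[1]; return (a+b)/2,np.linalg.norm(a-b)
E
python3 - <<'E'
from h import *
a=cam('top','top0.png');b=cam('side','side0.png')
for c in (a,b): print(c['K'].round(1).tolist(),c['world_from_camera'].round(3).tolist(),c.keys())
print(manip.nose_length,manip.state())
im=np.hstack([a['color'],b['color']]);
E
```

```text
[[483.5, 0.0, 260.4], [0.0, 483.5, 194.2], [0.0, 0.0, 1.0]] [[0.013, 0.995, -0.099, 0.452], [-1.0, 0.012, -0.013, -0.227], [-0.012, 0.1, 0.995, 1.299], [0.0, 0.0, 0.0, 1.0]] dict_keys(['color', 'K', 'world_from_camera'])
[[396.2, 0.0, 252.7], [0.0, 396.2, 196.7], [0.0, 0.0, 1.0]] [[-0.973, 0.118, -0.199, 0.384], [-0.23, -0.427, 0.875, 0.747], [0.018, 0.897, 0.442, 0.567], [0.0, 0.0, 0.0, 1.0]] dict_keys(['color', 'K', 'world_from_camera'])
0.019 {'clock': 0.1, 'q': array([-7.96876588e+01,  1.48544064e+01,  8.80038449e+01,  2.47612483e-04,
        7.72352068e+01, -1.16186253e+01]), 'qvel': array([-0.09616339, -0.05924233, -0.15695873,  0.01541687, -0.01685919,
        0.02925068]), 'joint_efforts': array([ 2.07749661e-03, -4.38211441e+01, -2.84643924e+01,  7.20006251e-02,
        3.63451196e-02, -5.37687595e-05]), 'ee_pos': array([ 0.20536714, -0.50972668,  0.23691392]), 'tcp_rot': array([-1.79908505e+02, -1.90585732e-02,  2.19308965e+01]), 'ft_force': array([ 1.04767007, -0.13915559,  0.15717487]), 'torque': array([ 0.00270333, -0.04886198,  0.03428424]), 'grasp_force': 0.0, 'opening': 0.09289004179109546}
```

View pics/top0.png

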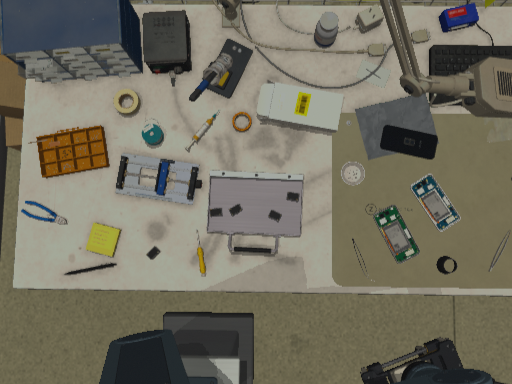

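View pics/side0.png

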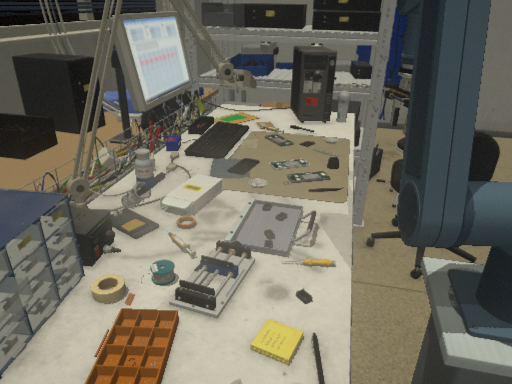

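The top picture shows the tray at about (208–303, 172–237) with its handle at (254,248). The stray is at (153,252), the screwdriver at (200,255), and modules d, c, b, a are at (217,212), (236,210), (275,215), (292,196). In the side picture the stray is at (304,296) and the handle at about (310,228).

```bash
python3 - <<'E'
from h import *
a=cam('top');b=cam('side')
def dark(c,x0,x1,y0,y1,th=75):
    g=c['color'].max(2)[y0:y1,x0:x1]; m=(g<th).astype('uint8')
    out=[]
    for k in cv2.findContours(m,0,cv2.CHAIN_APPROX_NONE)[0]:
        if len(k)>8:
            M=cv2.moments(k)
            r=cv2.minAreaRect(k); out.append((np.array(r[0])+[x0,y0],r[1],r[2],len(k)))
    return out
s=dark(a,140,168,240,262); t=dark(b,290,320,285,308)
print(s,t)
print('stray z11',onz(a,*s[0][0],.011)); print('two',two(ray(a,*s[0][0]),ray(b,*t[0][0])))
for r in dark(a,210,301,180,234)+dark(a,230,280,240,256): print(np.round(r[0],1),np.round(r[1],1),round(r[2]),onz(a,*r[0],.017).round(3),onz(a,*r[0],.045).round(3))
def up(c,x0,x1,y0,y1,n): return cv2.resize(c['color'][y0:y1,x0:x1],None,fx=n,fy=n,interpolation=cv2.INTER_CUBIC)
A=up(a,140,310,160,265,4); B=up(b,220,330,190,310,4)[:, :, :]
cv2.imwrite('pics/tA.png',A[:,:,::-1]); cv2.imwrite('pics/sB.png',B[:,:,::-1])
E
```

```text
[(array([153.00000191, 253.00000095]), (7.071067810058594, 11.31370735168457), 45.0, 30)] [(array([303.6400013, 294.4800005]), (10.399999618530273, 4.400000095367432), 36.86989974975586, 22)]
stray z11 [0.42066692 0.07278868 0.011     ]
two (array([0.421208  , 0.0731523 , 0.00958934]), np.float64(0.0011533671444453608))
[274.5 215.5] [11.2  7.6] 27 [ 0.524 -0.248  0.017] [ 0.522 -0.248  0.045]
[215.6 211.8] [ 7.5 11.5] 84 [ 0.532 -0.092  0.017] [ 0.53  -0.094  0.045]
[235.3 209.6] [ 7.6 11.6] 63 [ 0.538 -0.144  0.017] [ 0.536 -0.146  0.045]
[292.5 196.3] [11.7  8.1] 9 [ 0.576 -0.296  0.017] [ 0.573 -0.294  0.045]
[293. 180.] [12.  0.] 180 [ 0.619 -0.297  0.017] [ 0.616 -0.295  0.045]
[252.  249.8] [36.3  5. ] 3 [ 0.433 -0.19   0.017] [ 0.433 -0.191  0.045]
```

View pics/tA.png

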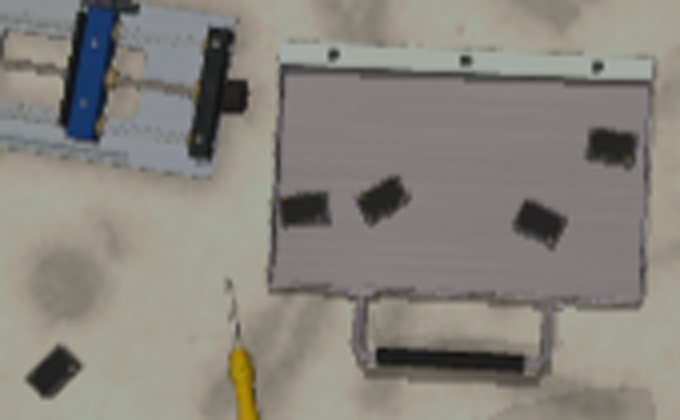

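```bash
cat >> h.py <<'E'
def rel(p,yaw,rp=(180,0)):
    s=manip.state(); Rc=R.from_euler('xyz',s['tcp_rot'],degrees=True)
    Rt=R.from_euler('xyz',[rp[0],rp[1],yaw],degrees=True)
    print('at',s['clock'],s['ee_pos'].round(4),s['tcp_rot'].round(2),'shift',Rc.inv().apply(np.array(p)-s['ee_pos']).round(4),'turn',(Rc.inv()*Rt).as_rotvec(degrees=True).round(2))
E
python3 - <<'E'
from h import *
rel([.41,.073,.20],128)
a=cam('top')
f=lambda u,v,z:onz(a,140+(u+.5)/4-.5,160+(v+.5)/4-.5,z)
bl,br=f(282,43,.02),f(653,60,.02); fl,fr=f(270,290,.012),f(640,304,.012); h1,h2=f(376,357,.045),f(525,366,.045)
for p,q in((bl,br),(fl,fr),(h1,h2)):
    d=p-q; print(p.round(4),q.round(4),np.linalg.norm(d),np.degrees(np.arctan2(-d[0],d[1])))
print('centre',(bl+br+fl+fr)/4,'handle',(h1+h2)/2)
E
```

```text
at 0.2 [ 0.2054 -0.5099  0.2371] [-1.7993e+02 -1.0000e-02  2.1930e+01] shift [ 0.4075 -0.4642  0.0378] turn [-3.0000e-02 -7.0000e-02 -1.0607e+02]
[ 0.6424 -0.0747  0.02  ] [ 0.6338 -0.3226  0.02  ] 0.24806566245533299 -1.980794194881147
[ 0.4777 -0.0697  0.012 ] [ 0.4717 -0.3154  0.012 ] 0.24574338556647343 -1.4059872535923443
[ 0.4349 -0.1432  0.045 ] [ 0.4304 -0.2394  0.045 ] 0.09621796604088514 -2.657345628551509
centre [ 0.55638894 -0.19561674  0.016     ] handle [ 0.43266697 -0.19129527  0.045     ]
```

Request:
servo_tool(moves=[[0.6, [0.04, -0.046, 0.004], [0, 0, -7]], [0.6, [0.07, -0.08, 0.007], [0, 0, -14]], [0.6, [0.1, -0.113, 0.01], [0, 0, -21]], [0.6, [0.13, -0.147, 0.012], [0, 0, -28]], [0.6, [0.157, -0.179, 0.014], [0, 0, -35]], [0.6, [0.184, -0.21, 0.017], [0, 0, -42]], [0.6, [0.212, -0.24, 0.02], [0, 0, -49]], [0.6, [0.24, -0.273, 0.022], [0, 0, -56]], [0.6, [0.267, -0.304, 0.025], [0, 0, -63]], [0.6, [0.294, -0.335, 0.027], [0, 0, -70]], [0.6, [0.32, -0.365, 0.03], [0, 0, -77]], [0.6, [0.347, -0.396, 0.032], [0, 0, -84]]])

```text
clock: 1.25
ee_pos: [0.3705, -0.0372, 0.2074]
tcp_rot: [180.0, 0.0, 106.3]
ft_force: [1.0, -0.4, -0.0]
opening: 0.0556
grasp_force: 0.0
```

```bash
python3 -c "
from h import *
rel([.41,.073,.20],128)"
```

```text
at 1.25 [ 0.3705 -0.0372  0.2074] [1.7995e+02 4.0000e-02 1.0626e+02] shift [0.0948 0.0687 0.0074] turn [  0.04   0.05 -21.74]
```

Request:
servo_tool(moves=[[0.6, [0.03, 0.02, 0.004], [0, 0, -7]], [0.6, [0.06, 0.045, 0.007], [0, 0, -14]], [0.6, [0.094, 0.068, 0.007], [0, 0, -21.7]], [0.6, [0.094, 0.068, 0.007], [0, 0, -21.7]], [0.6, [0.094, 0.068, 0.007], [0, 0, -21.7]], [0.6, [0.094, 0.068, 0.007], [0, 0, -21.7]], [0.6, [0.094, 0.068, 0.007], [0, 0, -21.7]]])

```text
clock: 1.83
ee_pos: [0.4097, 0.0687, 0.2001]
tcp_rot: [-180.0, 0.0, 127.5]
ft_force: [-0.0, -0.2, 0.1]
opening: 0.0557
grasp_force: 0.0
```

```bash
python3 - <<'E'
from h import *
c=cam('wrist','w1.png'); s=manip.state(); print(s['ee_pos'],s['tcp_rot'],c['world_from_camera'].round(3).tolist(),c['K'][0])
E
```

```text
[0.40983319 0.06847729 0.20021126] [-1.79983036e+02  1.12513723e-02  1.27443055e+02] [[0.794, -0.585, -0.163, 0.364], [0.608, 0.765, 0.215, 0.129], [-0.001, -0.27, 0.963, 0.348], [0.0, 0.0, 0.0, 1.0]] [264.32983662   0.         251.1397133 ]
```

View pics/w1.png

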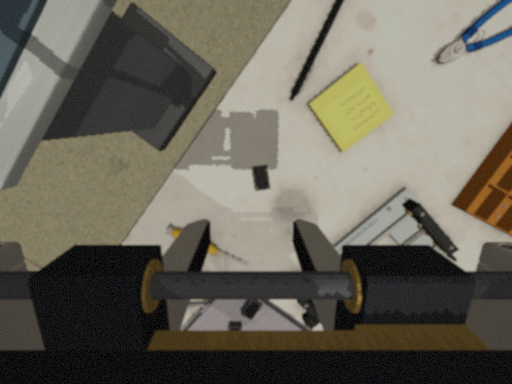

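The wrist picture shows the stray module at (261,177), long side nearly vertical. The fingertips are at about (195,235) and (310,235).

```bash
cat > m.py <<'E'
from h import *
def stray(c,x0,x1,y0,y1,z=.011,n=4,th=70):
    g=cv2.resize(c['color'][y0:y1,x0:x1],None,fx=n,fy=n,interpolation=cv2.INTER_CUBIC).max(2)
    ks=cv2.findContours((g<th).astype('uint8'),0,cv2.CHAIN_APPROX_NONE)[0]
    k=max(ks,key=cv2.contourArea)[:,0,:]
    uv=(k+.5)/n-.5+[x0,y0]
    P=np.array([onz(c,*p,z)[:2] for p in uv])*1000
    r=cv2.minAreaRect(P.astype('float32')); b=cv2.boxPoints(r)
    e=b[1]-b[0],b[2]-b[1]; l=max(e,key=np.linalg.norm)
    print('centre',np.round(r[0],1),'size',np.round(r[1],1),'long dir',np.degrees(np.arctan2(l[1],l[0]))%180)
    M=cv2.moments(k); return np.array([M['m10']/M['m00'],M['m01']/M['m00']])/n+[x0,y0]
E
python3 - <<'E'
from m import *
c=cam('wrist'); u=stray(c,245,280,160,197)
t=cam('top'); v=stray(t,140,168,240,264)
print(u,v,two(ray(c,*u),ray(t,*v)))
E
```

```text
centre [419.2  76.3] size [17.1 30.4] long dir 134.40494
centre [421.5  73.3] size [19.9 31.2] long dir 136.10315
[260.9576552  176.81310548] [153.06860403 253.15764331] (array([0.42053213, 0.07503278, 0.00162808]), np.float64(0.0011427836875395996))
```

```bash
python3 -c "
from h import *
rel([.42,.075,.08],135)"
```

```text
at 1.9833 [0.41   0.0684 0.2003] [1.8000e+02 1.0000e-02 1.2743e+02] shift [-0.0008  0.012   0.1203] turn [ 0.    0.01 -7.57]
```

Request:
servo_tool(moves=[[0.55, [0, 0.006, 0.04], [0, 0, -4]], [0.55, [-0.001, 0.012, 0.08], [0, 0, -7.5]], [0.55, [-0.001, 0.012, 0.12], [0, 0, -7.5]], [0.55, [-0.001, 0.012, 0.12], [0, 0, -7.5]], [0.55, [-0.001, 0.012, 0.12], [0, 0, -7.5]], [0.55, [-0.001, 0.012, 0.12], [0, 0, -7.5]]])

```text
clock: 2.48
ee_pos: [0.4211, 0.0757, 0.0817]
tcp_rot: [179.9, 0.1, 135.0]
ft_force: [-0.3, 0.1, -0.1]
opening: 0.0515
grasp_force: 0.0
```

```bash
python3 - <<'E'
from m import *
c=cam('wrist','w2.png'); s=manip.state(); print(s['ee_pos'],s['tcp_rot'])
E
```

```text
[0.42184201 0.07574784 0.0823701 ] [1.79867320e+02 1.56641880e-01 1.35049797e+02]
```

View pics/w2.png

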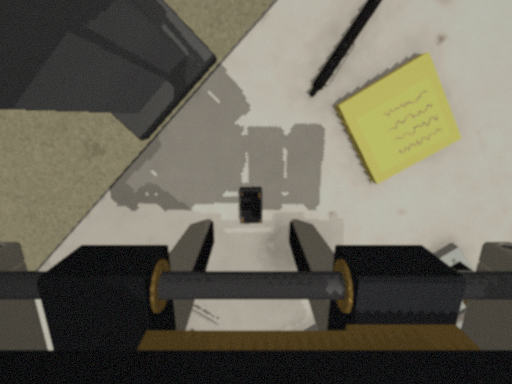

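The module at (250,204) is upright in the image, centred between the fingertips (203 and 300), so the yaw is right.

```bash
python3 - <<'E'
from m import *
c=cam('wrist'); u=stray(c,232,268,184,224,th=60)
t=cam('side'); g=cv2.resize(t['color'],None,fx=1,fy=1)
# fingertip midpoint projected for check: TCP ray
s=manip.state(); T=np.linalg.inv(c['world_from_camera']); p=T[:3,:3]@(s['ee_pos']-[0,0,.019])+T[:3,3]; q=c['K']@[p[0],-p[1],-p[2]]; print('tip mid px',q[:2]/q[2])
v=[303.6,294.5]; print(u,two(ray(c,*u),ray(t,*v)))
rel([.4195,.0755,.021],135)
E
```

```text
centre [419.3  76.7] size [18.  31.8] long dir 135.48436
tip mid px [251.30000316 231.78087034]
[250.03362717 203.58019856] (array([0.42037843, 0.0772807 , 0.01236724]), np.float64(0.002669865171395393))
at 2.6333 [0.422  0.076  0.0825] [179.82   0.21 135.09] shift [ 0.0016 -0.0023  0.0615] turn [0.18 0.21 0.09]
```

Request:
servo_tool(moves=[[0.5, [0.002, -0.001, 0.03], [0, 0, 0]], [0.5, [0.002, -0.001, 0.054], [0, 0, 0]], [0.5, [0.002, -0.001, 0.054], [0, 0, 0]], [0.5, [0.002, -0.001, 0.054], [0, 0, 0]], [0.5, [0.002, -0.001, 0.054], [0, 0, 0]]])

```text
clock: 3.05
ee_pos: [0.4193, 0.077, 0.0278]
tcp_rot: [179.9, 0.1, 135.1]
ft_force: [0.8, -0.6, -0.3]
opening: 0.0465
grasp_force: 0.0
```

```bash
python3 -c "
from h import *
rel([.42,.0765,.0215],135)"
```

```text
at 3.05 [0.4193 0.077  0.0278] [1.7991e+02 1.1000e-01 1.3514e+02] shift [-0.0009  0.0001  0.0063] turn [0.09 0.11 0.14]
```

Request:
servo_tool(moves=[[0.5, [0, 0, 0.005], [0, 0, 0]], [0.5, [0, 0, 0.005], [0, 0, 0]], [0.2, [0, 0, 0.005], [0, 0, 0]], [0.1, [0, 0, 0.005], [0, 0, 0]], [0.1, [0, 0, 0.005], [0, 0, 0]], [0.1, [0, 0, 0.005], [0, 0, 0]], [0.1, [0, 0, 0.005], [0, 0, 0]], [0.1, [0, 0, 0.005], [0, 0, 0]], [0.1, [0, 0, 0.005], [0, 0, 0]]], newtons=10)

```text
clock: 3.8
ee_pos: [0.4181, 0.0771, 0.0213]
tcp_rot: [180.0, 0.0, 135.1]
ft_force: [-0.5, 0.9, 2.4]
opening: 0.0199
grasp_force: 10.0
```

Request:
servo_tool(moves=[[0.1, [0, 0, -0.03], [0, 0, 0]], [0.1, [0, 0, -0.065], [0, 0, 0]], [0.1, [0, 0, -0.1], [0, 0, 0]], [0.1, [0, 0, -0.1], [0, 0, 0]], [0.1, [0, 0, -0.1], [0, 0, 0]]])

```text
clock: 4.22
ee_pos: [0.4195, 0.077, 0.1229]
tcp_rot: [179.8, 0.2, 135.1]
ft_force: [-0.4, -0.5, -0.3]
opening: 0.02
grasp_force: 10.0
```

```bash
python3 -c "
from h import *
rel([.5464,-.1953,.12],88);print(manip.state()['opening'])"
```

```text
at 4.2167 [0.4195 0.077  0.1229] [179.82   0.22 135.14] shift [-0.282  -0.1035  0.0036] turn [ 0.26  0.13 47.14]
0.019992518255763914
```

Request:
servo_tool(moves=[[0.1, [-0.03, -0.011, 0], [0, 0, 5]], [0.1, [-0.06, -0.022, 0], [0, 0, 10]], [0.1, [-0.09, -0.033, 0], [0, 0, 15]], [0.1, [-0.12, -0.044, 0], [0, 0, 20]], [0.1, [-0.15, -0.055, 0], [0, 0, 25]], [0.1, [-0.18, -0.066, 0], [0, 0, 30]], [0.1, [-0.21, -0.077, 0], [0, 0, 35]], [0.1, [-0.24, -0.088, 0], [0, 0, 40]], [0.1, [-0.265, -0.097, 0], [0, 0, 44]], [0.1, [-0.282, -0.1035, 0], [0, 0, 47]], [0.1, [-0.282, -0.1035, 0], [0, 0, 47]], [0.1, [-0.282, -0.1035, 0], [0, 0, 47]]])

```text
clock: 5.22
ee_pos: [0.5438, -0.1953, 0.119]
tcp_rot: [-179.8, -0.1, 88.1]
ft_force: [0.2, 1.0, -0.4]
opening: 0.02
grasp_force: 10.0
```

```bash
python3 - <<'E'
from h import *
rel([.5464,-.1953,.12],88)
c=cam('wrist','w3.png'); print(c['world_from_camera'].round(3).tolist())
E
```

```text
at 5.2167 [ 0.5438 -0.1953  0.119 ] [-1.7981e+02 -1.2000e-01  8.8110e+01] shift [ 0.      0.0026 -0.001 ] turn [-0.19 -0.12  0.11]
[[0.999, 0.032, 0.013, 0.546], [-0.034, 0.963, 0.268, -0.12], [-0.003, -0.268, 0.963, 0.267], [0.0, 0.0, 0.0, 1.0]]
```

View pics/w3.png

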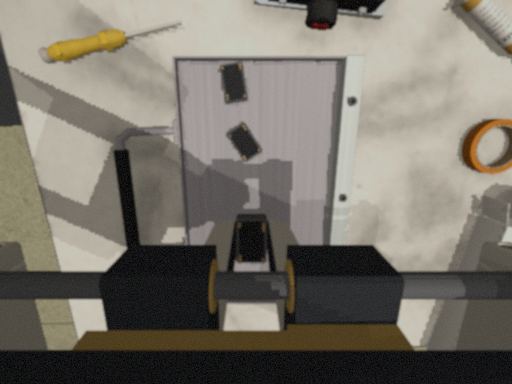

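The picture shows the module held square at (250,240), modules d (233,83) and c (243,141), fence inner edge at about x=335, lip at about x=180, sleeve end at (121,152). The gap below is clear.

```bash
python3 - <<'E'
from h import *
c=cam('wrist'); t=cam('top')
f=lambda u,v:ray(t,140+(u+.5)/4-.5,160+(v+.5)/4-.5)
for n,w,k in(('fenceBL',(363,56),(282,43)),('lipFL',(176,58),(270,290)),('sleeveL',(121,152),(376,357)),('mod d',(233,83),(304,209)),('mod c',(243,141),(383,200))):
    print(n,*two(ray(c,*w),f(*k)))
print('fence foot',onz(c,335,100,.006),onz(c,331,190,.006),'lip top',onz(c,177,80,.012),onz(c,186,240,.012))
rel([.5464,-.1953,.04],88)
E
```

```text
fenceBL [ 0.64184844 -0.07333735  0.02057971] 0.0030174745167327295
lipFL [ 0.47847046 -0.06688137  0.00516275] 0.00415537305966101
sleeveL [ 0.43488693 -0.14319133  0.04438466] 1.1862756218933825e-05
mod d [ 0.53087892 -0.09188731  0.03075332] 0.002423912154610398
mod c [ 0.53778099 -0.14202294  0.00158365] 0.0036332072968699803
fence foot [ 0.62396571 -0.10569085  0.006     ] [ 0.62438419 -0.19293869  0.006     ] lip top [ 0.4796939  -0.08422661  0.012     ] [ 0.47219202 -0.24120377  0.012     ]
at 5.3667 [ 0.5438 -0.1936  0.1202] [-1.7987e+02 -9.0000e-02  8.8230e+01] shift [-0.0017  0.0029  0.0802] turn [-0.13 -0.09  0.23]
```

Request:
servo_tool(moves=[[0.1, [0, 0.002, 0.04], [0, 0, 0]], [0.1, [0, 0.002, 0.07], [0, 0, 0]], [0.1, [0, 0.002, 0.082], [0, 0, 0]], [0.1, [0, 0.002, 0.082], [0, 0, 0]], [0.1, [0, 0.002, 0.082], [0, 0, 0]], [0.1, [0, 0.002, 0.082], [0, 0, 0]]])

```text
clock: 5.87
ee_pos: [0.5476, -0.195, 0.0404]
tcp_rot: [179.9, 0.0, 88.2]
ft_force: [-0.0, -0.5, 0.1]
opening: 0.0201
grasp_force: 10.0
```

Request:
servo_tool(moves=[[0.1, [0, 0, 0.005], [0, 0, 0]], [0.1, [0, 0, 0.01], [0, 0, 0]], [0.1, [0, 0, 0.01], [0, 0, 0]], [0.1, [0, 0, 0.01], [0, 0, 0]]])

```text
clock: 6.2
ee_pos: [0.5468, -0.1952, 0.0293]
tcp_rot: [-180.0, -0.0, 88.1]
ft_force: [-0.2, 0.1, -0.4]
opening: 0.02
grasp_force: 10.0
```

Request:
servo_tool(moves=[[0.1, [0, 0, 0.001], [0, 0, 0]], [0.1, [0, 0, 0.002], [0, 0, 0]], [0.1, [0, 0, 0.002], [0, 0, 0]]])

```text
clock: 6.45
ee_pos: [0.547, -0.1954, 0.0273]
tcp_rot: [180.0, 0.0, 88.1]
ft_force: [0.0, -0.6, 0.2]
opening: 0.0199
grasp_force: 10.0
```

Release gently (opening to ~40 mm), then rise.

Request:
servo_tool(moves=[[0.25, [0, 0, 0], [0, 0, 0]], [0.35, [0, 0, 0], [0, 0, 0]], [0.43, [0, 0, 0], [0, 0, 0]], [0.43, [0, 0, 0], [0, 0, 0]], [0.43, [0, 0, -0.01], [0, 0, 0]], [0.43, [0, 0, -0.03], [0, 0, 0]], [0.43, [0, 0, -0.06], [0, 0, 0]], [0.43, [0, 0, -0.1], [0, 0, 0]], [0.43, [0, 0, -0.1], [0, 0, 0]], [0.43, [0, 0, -0.1], [0, 0, 0]]])

```text
clock: 7.28
ee_pos: [0.5487, -0.1963, 0.1308]
tcp_rot: [179.7, 0.2, 88.1]
ft_force: [0.3, -0.2, -0.3]
opening: 0.0401
grasp_force: 0.0
```

```bash
python3 - <<'E'
from h import *
rel([.4335,-.1915,.125],88)
c=cam('wrist','w4.png')
E
```

```text
at 7.2833 [ 0.5487 -0.1963  0.1308] [179.66   0.19  88.14] shift [ 0.0011 -0.1153  0.0051] turn [0.34 0.19 0.14]
```

View pics/w4.png

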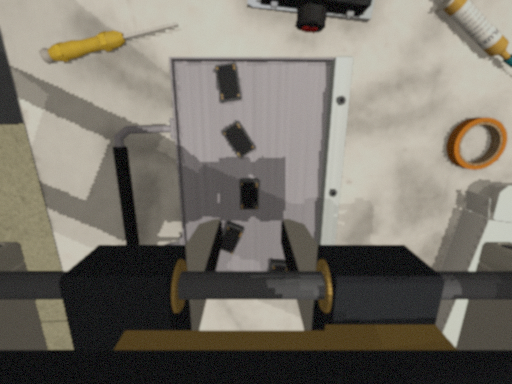

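Module laid at (249,194), square and mid-gap, with b at (231,236) and c at (238,139) clear. Now to the handle.

Request:
servo_tool(moves=[[0.33, [0, -0.03, 0], [0, 0, 0]], [0.33, [0, -0.06, 0], [0, 0, 0]], [0.33, [0, -0.09, 0], [0, 0, 0]], [0.33, [0, -0.115, 0.005], [0, 0, 0]], [0.33, [0, -0.115, 0.005], [0, 0, 0]], [0.33, [0, -0.115, 0.005], [0, 0, 0]], [0.33, [0, -0.115, 0.005], [0, 0, 0]], [0.33, [0, -0.115, 0.005], [0, 0, 0]]])

```text
clock: 8.0
ee_pos: [0.4329, -0.1918, 0.122]
tcp_rot: [180.0, 0.0, 88.1]
ft_force: [0.3, -0.3, 0.8]
opening: 0.0308
grasp_force: 0.0
```

```bash
python3 - <<'E'
from h import *
rel([.4337,-.1915,.044],88)
c=cam('wrist','w5.png')
E
```

```text
at 8.0 [ 0.4329 -0.1918  0.122 ] [1.7998e+02 1.0000e-02 8.8140e+01] shift [0.0004 0.0008 0.078 ] turn [0.02 0.01 0.14]
```

View pics/w5.png

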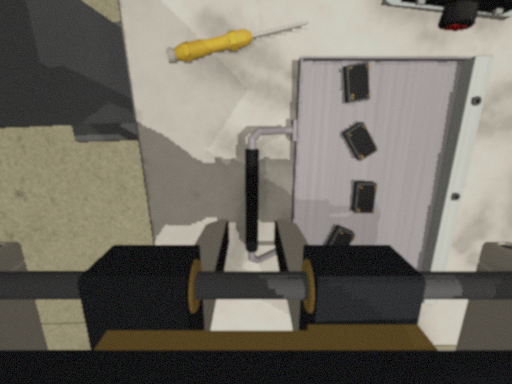

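The sleeve runs (252,152)–(252,248), midway between the fingertips (225 and 285).

```bash
python3 - <<'E'
from h import *
c=cam('wrist')
print(onz(c,252,152,.044),onz(c,252,248,.044)); rel([.4337,-.1915,.044],88)
E
```

```text
[ 0.43473981 -0.1449077   0.044     ] [ 0.43179399 -0.23519701  0.044     ]
at 8.1 [ 0.4328 -0.1917  0.1221] [179.98   0.    88.16] shift [0.0002 0.0008 0.0781] turn [0.02 0.   0.16]
```

Request:
servo_tool(moves=[[0.33, [0, 0.001, 0.03], [0, 0, 0]], [0.33, [0, 0.001, 0.06], [0, 0, 0]], [0.33, [0, 0.001, 0.078], [0, 0, 0]], [0.33, [0, 0.001, 0.078], [0, 0, 0]], [0.33, [0, 0.001, 0.078], [0, 0, 0]], [0.33, [0, 0.001, 0.078], [0, 0, 0]]])

```text
clock: 8.6
ee_pos: [0.4339, -0.192, 0.045]
tcp_rot: [179.9, 0.0, 88.2]
ft_force: [0.7, -0.2, -0.1]
opening: 0.0307
grasp_force: 0.0
```

Request:
servo_tool(moves=[[0.2, [0, 0, 0.001], [0, 0, 0]], [0.15, [0, 0, 0.001], [0, 0, 0]], [0.08, [0, 0, 0.001], [0, 0, 0]], [0.08, [0, 0, 0.001], [0, 0, 0]], [0.08, [0, 0, 0.001], [0, 0, 0]], [0.08, [0, 0, 0.001], [0, 0, 0]]], newtons=10)

```text
clock: 9.1
ee_pos: [0.4333, -0.1919, 0.044]
tcp_rot: [179.9, 0.1, 88.1]
ft_force: [-0.8, 0.6, 6.4]
opening: 0.0113
grasp_force: 10.0
```

```bash
python3 - <<'E'
from h import *
rel([.4337,-.1915,.044],88)
r=np.hypot(.203,.042);a0=np.arctan2(.042,.203)
for k in range(0,37,2): a=a0+np.radians(k); print(k,round(.203-r*np.cos(a),4),round(r*np.sin(a)-.042,4))
E
```

```text
at 9.1 [ 0.4333 -0.1919  0.044 ] [1.7993e+02 5.0000e-02 8.8130e+01] shift [0.0004 0.0003 0.    ] turn [0.07 0.05 0.13]
0 0.0 0.0
2 0.0016 0.0071
4 0.0034 0.0141
6 0.0055 0.021
8 0.0078 0.0278
10 0.0104 0.0346
12 0.0132 0.0413
14 0.0162 0.0479
16 0.0194 0.0543
18 0.0229 0.0607
20 0.0266 0.0669
22 0.0305 0.073
24 0.0346 0.0789
26 0.039 0.0847
28 0.0435 0.0904
30 0.0482 0.0959
32 0.0531 0.1012
34 0.0582 0.1063
36 0.0635 0.1113
```

Request:
servo_tool(moves=[[0.08, [0, 0.0008, -0.0035], [0, 0, 0]], [0.08, [0, 0.0016, -0.0071], [0, 0, 0]], [0.08, [0, 0.0025, -0.0106], [0, 0, 0]], [0.08, [0, 0.0034, -0.0141], [0, 0, 0]], [0.08, [0, 0.0045, -0.0176], [0, 0, 0]], [0.08, [0, 0.0055, -0.021], [0, 0, 0]], [0.08, [0, 0.0067, -0.0244], [0, 0, 0]], [0.08, [0, 0.0078, -0.0278], [0, 0, 0]], [0.08, [0, 0.0091, -0.0312], [0, 0, 0]], [0.08, [0, 0.0104, -0.0346], [0, 0, 0]]])

```text
clock: 9.93
ee_pos: [0.443, -0.1917, 0.078]
tcp_rot: [-179.9, -0.0, 88.1]
ft_force: [-2.4, 0.5, -1.1]
opening: 0.0114
grasp_force: 10.0
```

```bash
python3 - <<'E'
from h import *
s=manip.state();print(s['ee_pos'],s['tcp_rot'],s['ft_force'],s['grasp_force'])
c=cam('side','s2.png'); c=c['color'][180:300,200:340]; cv2.imwrite('pics/s2c.png',cv2.resize(c,None,fx=4,fy=4)[:,:,::-1])
E
```

```text
[ 0.44298757 -0.1916923   0.07802248] [-1.79945018e+02 -2.27779459e-02  8.81380694e+01] [-2.4004321   0.466758   -1.11355136] 10.001943111419678
```

View pics/s2c.png

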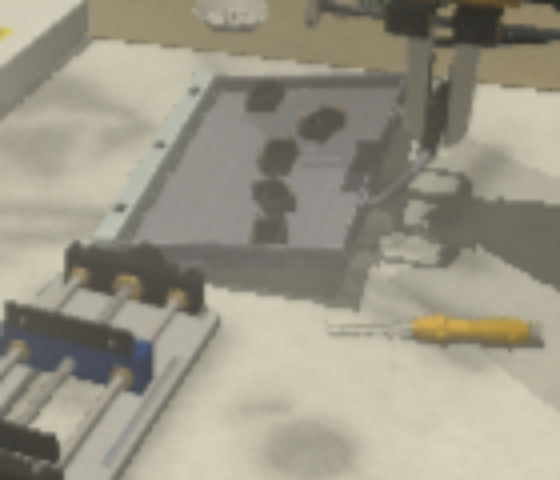

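The tray is tipped about 10° and held in the fingers; the five modules have not slid yet. Continuing along the arc.

Request:
servo_tool(moves=[[0.08, [0, 0.0014, -0.0034], [0, 0, 0]], [0.08, [0, 0.0028, -0.0067], [0, 0, 0]], [0.08, [0, 0.0043, -0.01], [0, 0, 0]], [0.08, [0, 0.0058, -0.0133], [0, 0, 0]], [0.08, [0, 0.0074, -0.0165], [0, 0, 0]], [0.08, [0, 0.009, -0.0197], [0, 0, 0]], [0.08, [0, 0.0107, -0.0229], [0, 0, 0]], [0.08, [0, 0.0125, -0.0261], [0, 0, 0]], [0.08, [0, 0.0143, -0.0292], [0, 0, 0]], [0.08, [0, 0.0162, -0.0323], [0, 0, 0]], [0.08, [0, 0.0181, -0.0354], [0, 0, 0]], [0.08, [0, 0.0201, -0.0384], [0, 0, 0]]])

```text
clock: 10.98
ee_pos: [0.4636, -0.1925, 0.1165]
tcp_rot: [180.0, -0.0, 88.1]
ft_force: [-2.8, -0.5, -0.6]
opening: 0.012
grasp_force: 10.0
```

Request:
servo_tool(moves=[[0.08, [0, 0.002, -0.003], [0, 0, 0]], [0.08, [0, 0.0041, -0.0059], [0, 0, 0]], [0.08, [0, 0.0063, -0.0088], [0, 0, 0]], [0.08, [0, 0.0085, -0.0117], [0, 0, 0]], [0.08, [0, 0.0107, -0.0146], [0, 0, 0]], [0.08, [0, 0.013, -0.0174], [0, 0, 0]], [0.08, [0, 0.0153, -0.0202], [0, 0, 0]], [0.08, [0, 0.0177, -0.0229], [0, 0, 0]], [0.08, [0, 0.0201, -0.0256], [0, 0, 0]], [0.08, [0, 0.0226, -0.0282], [0, 0, 0]], [0.08, [0, 0.0226, -0.0282], [0, 0, 0]], [0.08, [0, 0.0226, -0.0282], [0, 0, 0]]])

```text
clock: 11.98
ee_pos: [0.4863, -0.1934, 0.1446]
tcp_rot: [180.0, 0.0, 88.1]
ft_force: [-2.8, -1.2, 0.4]
opening: 0.0116
grasp_force: 10.0
```

```bash
python3 - <<'E'
from h import *
s=manip.state();print(s['ee_pos'],s['tcp_rot'],s['ft_force'],s['grasp_force'])
c=cam('side','s3.png')['color'][160:280,190:330]; t=cam('top','t3.png')['color'][155:275,180:320]
cv2.imwrite('pics/s3c.png',cv2.resize(np.vstack([c,t]),None,fx=2.5,fy=2.5,interpolation=cv2.INTER_CUBIC)[:,:,::-1])
E
```

```text
[ 0.4863313  -0.19342856  0.14456505] [1.79966210e+02 2.31714264e-02 8.81429330e+01] [-2.8409274  -1.15369277  0.35050527] 10.000671744346619
```

View pics/s3c.png

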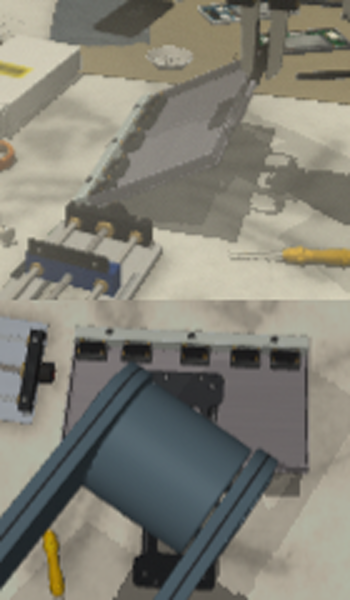

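All five modules lie in a row against the fence (top view, at about (90,350)–(292,358) in the crop). A numeric check of flushness before lowering:

```bash
cat > fl.py <<'E'
from h import *
def row(x0,x1,y0,y1,z,th=70):
    t=cam('top'); n=6
    g=cv2.resize(t['color'][y0:y1,x0:x1],None,fx=n,fy=n,interpolation=cv2.INTER_CUBIC).max(2)
    for k in cv2.findContours((g<th).astype('uint8'),0,2)[0]:
        if cv2.contourArea(k)>25*36:
            r=cv2.minAreaRect(k); a=r[2] if r[1][0]>r[1][1] else r[2]-90
            c=np.array(r[0])/n+[x0,y0]; print(c.round(1),np.round(np.array(r[1])/n,1),'ang',round((a+45)%90-45,1),onz(t,*c,z).round(4))
E
python3 -c "
from fl import *
row(206,304,180,204,.02)"
```

```text
[294.  181.5] [ 3.  11.7] ang 0.0 [ 0.615  -0.2991  0.02  ]
[243.2 191.9] [23.8 52.7] ang 0.0 [ 0.5855 -0.1641  0.02  ]
```

```bash
python3 -c "
from fl import *
row(206,304,180,204,.02,48);print();row(206,304,184,204,.02,58);print();row(206,304,184,202,.02,40)"
```

```text
[263.7 191.3] [17.5 13.7] ang -35.5 [ 0.5878 -0.2186  0.02  ]

[247.1 193.9] [19.8 44.5] ang 0.0 [ 0.5803 -0.1746  0.02  ]
```

```bash
python3 -c "
from fl import *
row(208,304,169,183,.02,75);print();row(208,304,169,183,.02,60)"
```

```text
[294.  178.7] [ 8.3 12.3] ang 0.0 [ 0.6226 -0.2991  0.02  ]
[278.2 178. ] [12.3  8.4] ang 2.6 [ 0.624  -0.2571  0.02  ]
[258.1 177.1] [12.3  8. ] ang 2.5 [ 0.6257 -0.2033  0.02  ]
[234.6 177.5] [12.2 11. ] ang 6.3 [ 0.6238 -0.1407  0.02  ]
[216.7 175.2] [13.3  8.2] ang 4.8 [ 0.6296 -0.0927  0.02  ]

[293.8 178.8] [11.9  7.9] ang 3.5 [ 0.6222 -0.2986  0.02  ]
[278.1 178.1] [11.6  7.4] ang 2.9 [ 0.6236 -0.2566  0.02  ]
[257.9 177.1] [11.3  7.2] ang 2.3 [ 0.6258 -0.2028  0.02  ]
[234.7 176.6] [ 8.2 11.7] ang 0.0 [ 0.6264 -0.1407  0.02  ]
[216.5 175.1] [12.4  7.2] ang 2.6 [ 0.6298 -0.092   0.02  ]
```

Row is straight and parallel to the fence. Lowering back along the arc.

Request:
servo_tool(moves=[[0.08, [0, -0.0025, 0.0026], [0, 0, 0]], [0.08, [0, -0.0049, 0.0053], [0, 0, 0]], [0.08, [0, -0.0073, 0.008], [0, 0, 0]], [0.08, [0, -0.0096, 0.0108], [0, 0, 0]], [0.08, [0, -0.0119, 0.0136], [0, 0, 0]], [0.08, [0, -0.0141, 0.0165], [0, 0, 0]], [0.08, [0, -0.0163, 0.0194], [0, 0, 0]], [0.08, [0, -0.0185, 0.0223], [0, 0, 0]], [0.08, [0, -0.0206, 0.0252], [0, 0, 0]], [0.08, [0, -0.0226, 0.0282], [0, 0, 0]], [0.08, [0, -0.0246, 0.0312], [0, 0, 0]], [0.08, [0, -0.0265, 0.0343], [0, 0, 0]]])

```text
clock: 13.38
ee_pos: [0.4594, -0.1924, 0.1098]
tcp_rot: [180.0, 0.0, 88.1]
ft_force: [1.3, -0.4, -1.3]
opening: 0.0115
grasp_force: 10.0
```

Request:
servo_tool(moves=[[0.08, [0, -0.0019, 0.0031], [0, 0, 0]], [0.08, [0, -0.0037, 0.0062], [0, 0, 0]], [0.08, [0, -0.0055, 0.0094], [0, 0, 0]], [0.08, [0, -0.0072, 0.0126], [0, 0, 0]], [0.08, [0, -0.0088, 0.0158], [0, 0, 0]], [0.08, [0, -0.0104, 0.019], [0, 0, 0]], [0.08, [0, -0.0119, 0.0223], [0, 0, 0]], [0.08, [0, -0.0134, 0.0256], [0, 0, 0]], [0.08, [0, -0.0148, 0.029], [0, 0, 0]], [0.08, [0, -0.0162, 0.0323], [0, 0, 0]], [0.08, [0, -0.0175, 0.0357], [0, 0, 0]], [0.08, [0, -0.0188, 0.0391], [0, 0, 0]]])

```text
clock: 14.38
ee_pos: [0.4407, -0.1919, 0.0707]
tcp_rot: [180.0, 0.0, 88.1]
ft_force: [1.2, -0.4, -2.7]
opening: 0.0115
grasp_force: 10.0
```

```bash
python3 -c "
from h import *
rel([.4333,-.1919,.044],88.1);s=manip.state();print(s['ft_force'])"
```

```text
at 14.3833 [ 0.4407 -0.1919  0.0707] [179.99   0.    88.13] shift [-0.0003 -0.0074  0.0267] turn [0.01 0.   0.03]
[ 1.23255545 -0.35875286 -2.71901308]
```

Request:
servo_tool(moves=[[0.08, [0, -0.0012, 0.0034], [0, 0, 0]], [0.08, [0, -0.0023, 0.0068], [0, 0, 0]], [0.08, [0, -0.0034, 0.0102], [0, 0, 0]], [0.08, [0, -0.0044, 0.0137], [0, 0, 0]], [0.08, [0, -0.0053, 0.0172], [0, 0, 0]], [0.08, [0, -0.0062, 0.0207], [0, 0, 0]], [0.08, [0, -0.0067, 0.0225], [0, 0, 0]], [0.08, [0, -0.007, 0.024], [0, 0, 0]], [0.08, [0, -0.0073, 0.0254], [0, 0, 0]], [0.08, [0, -0.0075, 0.0264], [0, 0, 0]], [0.08, [0, -0.0076, 0.027], [0, 0, 0]], [0.08, [0, -0.0076, 0.027], [0, 0, 0]]])

```text
clock: 15.38
ee_pos: [0.4311, -0.1915, 0.0447]
tcp_rot: [-179.8, 0.0, 88.2]
ft_force: [-8.3, 0.1, 16.3]
opening: 0.0117
grasp_force: 10.0
```

Request:
servo_tool(moves=[[0.08, [0, 0.0005, -0.001], [0, 0, 0]], [0.08, [0, 0.0005, -0.001], [0, 0, 0]], [0.08, [0, 0.0005, -0.001], [0, 0, 0]]])

```text
clock: 15.63
ee_pos: [0.4324, -0.1916, 0.046]
tcp_rot: [-179.9, 0.0, 88.2]
ft_force: [-6.1, 0.7, 15.3]
opening: 0.0118
grasp_force: 10.0
```

Request:
servo_tool(moves=[[0.08, [0, 0, -0.0008], [0, 0, 0]], [0.08, [0, 0, -0.0015], [0, 0, 0]], [0.08, [0, 0, -0.0015], [0, 0, 0]], [0.08, [0, 0, -0.0015], [0, 0, 0]]])

```text
clock: 15.97
ee_pos: [0.4338, -0.1917, 0.0476]
tcp_rot: [180.0, 0.0, 88.1]
ft_force: [-1.2, 2.1, 11.1]
opening: 0.0115
grasp_force: 10.0
```

Request:
servo_tool(moves=[[0.08, [0, 0, -0.0006], [0, 0, 0]], [0.08, [0, 0, -0.0012], [0, 0, 0]], [0.08, [0, 0, -0.0012], [0, 0, 0]], [0.08, [0, 0, -0.0012], [0, 0, 0]]])

```text
clock: 16.3
ee_pos: [0.4343, -0.1918, 0.0484]
tcp_rot: [179.9, 0.0, 88.1]
ft_force: [2.3, 2.0, 7.1]
opening: 0.0114
grasp_force: 10.0
```

```bash
python3 - <<'E'
from fl import *
a=cv2.imread('pics/side0.png').astype(int); c=cam('side')['color'][:,:,::-1].astype(int)
# compare tray outline with initial: near (+y) lip edge and screwdriver region
d=np.abs(a-c).max(2)
for n,(x0,x1,y0,y1) in dict(tray=(225,310,195,255),screwdriver=(280,340,255,272),clamp=(172,256,238,312)).items(): print(n,(d[y0:y1,x0:x1]>40).mean().round(3))
row(208,304,172,200,.017,70)
E
```

```text
tray 0.131
screwdriver 0.002
clamp 0.003
[293.8 183.9] [16.2  8. ] ang 3.9 [ 0.609  -0.2989  0.017 ]
[278.7 183. ] [13.5  7.6] ang 1.0 [ 0.611  -0.2585  0.017 ]
[259.2 181.9] [ 7.5 14.2] ang 0.0 [ 0.6132 -0.2065  0.017 ]
[237.1 181. ] [ 7.7 16.2] ang 0.0 [ 0.615  -0.1472  0.017 ]
[217.2 180. ] [ 7.7 14. ] ang 0.0 [ 0.617  -0.0938  0.017 ]
```

Request:
servo_tool(moves=[[0.08, [0, 0, -0.0006], [0, 0, 0]], [0.08, [0, 0, -0.0012], [0, 0, 0]], [0.08, [0, 0, -0.0012], [0, 0, 0]], [0.08, [0, 0, -0.0012], [0, 0, 0]]])

```text
clock: 16.73
ee_pos: [0.4331, -0.1914, 0.0485]
tcp_rot: [-179.9, -0.0, 88.1]
ft_force: [1.5, 0.1, -1.8]
opening: 0.0115
grasp_force: 10.0
```

Request:
servo_tool(moves=[[0.08, [0, 0, 0.0006], [0, 0, 0]], [0.08, [0, 0, 0.0006], [0, 0, 0]], [0.15, [0, 0, 0.0006], [0, 0, 0]], [0.25, [0, 0, 0.0006], [0, 0, 0]], [0.33, [0, 0, 0.0006], [0, 0, 0]], [0.33, [0, 0, 0.0006], [0, 0, 0]], [0.33, [0, 0, 0.0006], [0, 0, 0]]])

```text
clock: 17.32
ee_pos: [0.4335, -0.1915, 0.0482]
tcp_rot: [-180.0, -0.0, 88.1]
ft_force: [-0.1, 1.2, -0.6]
opening: 0.0302
grasp_force: 0.0
```

Request:
servo_tool(moves=[[0.33, [0, 0, -0.02], [0, 0, 0]], [0.33, [0, 0, -0.05], [0, 0, 0]], [0.33, [0, 0, -0.09], [0, 0, 0]], [0.33, [0, 0, -0.13], [0, 0, 0]], [0.33, [-0.04, -0.02, -0.15], [0, 0, 0]], [0.33, [-0.08, -0.05, -0.15], [0, 0, 0]], [0.33, [-0.12, -0.08, -0.15], [0, 0, 0]], [0.33, [-0.16, -0.11, -0.15], [0, 0, 0]], [0.33, [-0.2, -0.13, -0.15], [0, 0, 0]], [0.33, [-0.24, -0.15, -0.15], [0, 0, 0]], [0.33, [-0.27, -0.16, -0.15], [0, 0, 0]], [0.33, [-0.27, -0.16, -0.15], [0, 0, 0]]])

```text
clock: 18.32
ee_pos: [0.2626, -0.4594, 0.1983]
tcp_rot: [-180.0, 0.1, 88.0]
ft_force: [0.5, -1.0, 0.4]
opening: 0.0304
grasp_force: 0.0
```

```bash
python3 - <<'E'
from fl import *
t=cam('top','t5.png')
row(208,304,174,200,.017,62)
print('handle');row(228,282,240,258,.045,75)
a=cv2.imread('pics/side0.png').astype(int); c=cam('side','s5.png')['color'][:,:,::-1].astype(int); b=cv2.imread('pics/top0.png').astype(int)
d=np.abs(a-c).max(2)>40; e=np.abs(b-t['color'][:,:,::-1].astype(int)).max(2)>40
k=cv2.connectedComponentsWithStats(e.astype('uint8'))[2]; print('top changes',[tuple(map(int,x)) for x in k[1:] if x[4]>6])
k=cv2.connectedComponentsWithStats(d.astype('uint8'))[2]; print('side changes',[tuple(map(int,x)) for x in k[1:] if x[4]>6])
E
```

```text
[293.3 184.2] [12.2  7.9] ang 2.3 [ 0.608  -0.2974  0.017 ]
[277.3 183.2] [12.5  7.9] ang 11.0 [ 0.6102 -0.2548  0.017 ]
[257.8 182.5] [ 8.  11.2] ang 0.0 [ 0.6116 -0.2025  0.017 ]
[234.5 181.3] [12.4  7.9] ang 3.7 [ 0.6141 -0.1403  0.017 ]
[216.4 180.5] [12.5  7.9] ang 2.6 [ 0.6158 -0.0918  0.017 ]
handle
[252.3 250.1] [37.3  5.4] ang 3.6 [ 0.4324 -0.1914  0.045 ]
top changes [(211, 178, 12, 7, 81), (229, 178, 12, 8, 84), (252, 179, 12, 8, 85), (272, 180, 12, 8, 88), (287, 181, 13, 8, 90), (287, 192, 12, 10, 98), (229, 204, 14, 12, 101), (210, 208, 13, 9, 99), (269, 210, 13, 12, 97), (146, 246, 15, 14, 115), (274, 291, 217, 93, 7147), (157, 330, 6, 16, 58), (111, 338, 11, 5, 11), (76, 343, 34, 41, 634), (165, 357, 21, 19, 318), (199, 358, 34, 26, 270), (386, 377, 4, 7, 10), (361, 378, 3, 6, 9), (480, 378, 5, 4, 9), (342, 380, 4, 3, 7)]
side changes [(377, 0, 20, 81, 793), (475, 0, 24, 129, 1078), (409, 43, 4, 22, 41), (400, 69, 12, 12, 62), (385, 81, 15, 5, 49), (377, 83, 18, 7, 54), (399, 85, 6, 4, 15), (384, 90, 25, 16, 212), (359, 100, 24, 21, 316), (384, 107, 11, 7, 54), (392, 106, 16, 23, 132), (354, 109, 5, 8, 18), (386, 115, 5, 4, 9), (386, 129, 4, 18, 24), (469, 132, 15, 49, 474), (480, 181, 32, 12, 132), (426, 183, 3, 3, 7), (397, 194, 3, 21, 41), (477, 195, 5, 16, 42), (245, 204, 16, 21, 111), (263, 205, 9, 6, 43), (276, 212, 11, 9, 65), (398, 225, 2, 6, 9), (236, 227, 10, 15, 72), (265, 230, 10, 9, 69), (265, 240, 8, 8, 48), (406, 245, 11, 11, 64), (459, 245, 32, 8, 171), (423, 247, 34, 9, 224), (428, 262, 48, 21, 284), (296, 288, 17, 16, 168), (485, 328, 5, 5, 11), (442, 332, 46, 13, 360)]
```

```bash
python3 - <<'E'
from fl import *
g=cam('top')['color'].max(2).astype(float)
for u in (216.4,234.5,257.8,277.3,293.3):
    x=np.arange(round(u)-4,round(u)+5); E=[]
    for k in x:
        col=g[182:196,k]; i=np.where((col[:-1]<75)&(col[1:]>=75))[0][-1] if True else 0
        E.append(182+i+(75-col[i])/(col[i+1]-col[i]))
    p=np.polyfit(x,E,1); print(u,'lower-edge angle',np.degrees(np.arctan(p[0])).round(1),'edge row',np.polyval(p,u).round(2))
E
```

```text
216.4 lower-edge angle 7.2 edge row 183.91
234.5 lower-edge angle 5.7 edge row 184.66
257.8 lower-edge angle 6.6 edge row 186.06
277.3 lower-edge angle 10.1 edge row 186.99
293.3 lower-edge angle 5.9 edge row 187.67
```

Module b's edge angle reads a few degrees high, near the noise. A closer wrist look will settle it.

Request:
servo_tool(moves=[[0.33, [0.015, 0.035, 0], [0, 0, 0]], [0.33, [0.03, 0.07, 0], [0, 0, 0]], [0.33, [0.045, 0.105, 0], [0, 0, 0]], [0.33, [0.06, 0.14, 0], [0, 0, 0]], [0.33, [0.075, 0.175, 0], [0, 0, 0]], [0.33, [0.09, 0.21, 0], [0, 0, 0]], [0.33, [0.105, 0.245, 0], [0, 0, 0]], [0.33, [0.12, 0.28, 0], [0, 0, 0]], [0.33, [0.13, 0.31, 0], [0, 0, 0]], [0.33, [0.13, 0.32, 0], [0, 0, 0]], [0.33, [0.13, 0.32, 0], [0, 0, 0]], [0.33, [0.13, 0.32, 0], [0, 0, 0]]])

```text
clock: 19.57
ee_pos: [0.5892, -0.3346, 0.1979]
tcp_rot: [-179.9, -0.0, 88.3]
ft_force: [-1.3, -1.1, -0.4]
opening: 0.0306
grasp_force: 0.0
```

```bash
python3 - <<'E'
from h import *
print(manip.state()['ee_pos'])
c=cam('wrist'); n=4; g=cv2.resize(c['color'],None,fx=n,fy=n,interpolation=cv2.INTER_CUBIC).max(2)
T=np.linalg.inv(c['world_from_camera'])
for y,x in((-.0918,.6158),(-.1403,.6141),(-.2025,.6116),(-.2548,.6102),(-.2974,.608)):
    p=T[:3,:3]@np.array([x,y,.017])+T[:3,3]; q=c['K']@[p[0],-p[1],-p[2]]; q=q[:2]/q[2]
    x0,y0=(q*n-100).astype(int); 
    if y0<0 or y0>240*n: print('out',q); continue
    m=(g[max(y0,0):y0+200,max(x0,0):x0+200]<60).astype('uint8')
    ks=[k for k in cv2.findContours(m,0,1)[0] if cv2.contourArea(k)>800]
    k=min(ks,key=lambda k:abs(k[:,0,:].mean(0)-100).sum())[:,0,:]
    P=np.array([onz(c,*((v+.5+[x0,y0])/n-.5),.017)[:2] for v in k])*1000
    r=cv2.minAreaRect(P.astype('float32'))
    # fence-opposite (-x) edge: for y bins take min x
    yc=r[0][1]; e=[(yy,P[abs(P[:,1]-yy)<.8][:,0].min()) for yy in np.arange(yc-11,yc+11.1,1) if (abs(P[:,1]-yy)<.8).any()]
    s=np.polyfit(*np.array(e).T,1)[0]; print(q.round(),np.round(r[0],1),np.round(r[1],1),round(r[2],1),'edge yaw',np.degrees(-np.arctan(s)).round(1))
E
```

```text
[ 0.58924782 -0.33457962  0.19791839]
out [270.4658676  -52.83216801]
out [269.38359849   1.85586095]
[268.  65.] [ 612.4 -201.6] [31.  16.9] 88.0 edge yaw 4.5
[267. 113.] [ 610.4 -254. ] [27.8 17. ] 86.1 edge yaw 2.2
[266. 149.] [ 608.4 -296.5] [29.6 17.4] 86.5 edge yaw -1.9
```

b is flush: its rectangle reads −3.9°, within noise of its neighbours (−2° and −3.5°), and the row's residuals are under 1 mm.

```bash
python3 -c "
from station import manip
print(manip.finish_job())"
```

```text
the job is handed in; nothing more can be done
None
```

The job is handed in at about 20 s: the stray was laid in the gap, the tray tipped to about 32° and set back flat and released, and all five modules measured in one row flush along the fence, with the bystanders unmoved.

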